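Seal a microplate: drawer home, catch off, lever down and held

TASK

The bench-top plate sealer is loaded with a microplate and film. Push its drawer fully home; only then flip the safety catch on its right-hand side outward, out of the lever's way; then pull the lever, by the rubber grip of its crossbar, all the way down to its stop and hold it there for at least three seconds to make the seal. Finish while the gripper is still holding the lever down (it springs up if let go), and leave the other things on the bench where they are.

Things in the scene. Friction and masses are not known exactly. Their poses are not given: they have to be found in the camera images.
- plate_sealer: plate sealer, a white and grey bench instrument, fixed, turned up to 0.3 rad. Origin: on the worktop under the plate. Its x points from front to back, y to its left, z up; [x, y, z] below are in its frame, m. Grey base: x -0.075 to 0.10, y -0.105 to 0.105, 0.066 high; on it the white head: x -0.06 to 0.10 (knob at the front to -0.073), y -0.08 to 0.08, flat top at z 0.135
- drawer (a joint): plate drawer in the sealer's front: opening in m, 0 = fully home, grows as it comes out toward -x (at most 0.09; starts 0.05 to 0.085). Friction about 2 N, no spring or latch: it stays where it is pushed. While it is out, its tray's rear wall stops the lever's platen
- drawer_handle (a point): middle of the front face of the drawer's handle, a level steel bar along y, 80 mm long, 10 mm thick; at [-0.118, 0, 0.044] with the drawer home, 43 mm in front of the base. 23 mm free between the bar and the drawer's front
- catch (a joint): safety catch, a steel flap on the sealer's right side (-y), hinged along x: angle in rad, 0 = upright, its tongue in front of the lever's right arm, blocking the lever; grows as it is flipped outward (-y); 1.9 = hanging out on its stop. Clear of the arm from about 0.3. Light to move (friction 0.012 N m); past about 0.5 it falls out by its own weight
- catch_tab (a point): top edge of the catch's thumb tab, an upright steel tab 24 mm wide (x), 5 mm thick (y), its rolled edge 9 mm thick. With the catch upright at [-0.046, -0.094, 0.182], 47 mm above the head's top and 14 mm outside the head's side; inward of it, above the head, is free room
- catch_hinge (a point): point on the catch's hinge axis below the tab, fixed at [-0.046, -0.094, 0.095]; the axis runs along x; the tab's top edge is 87 mm from it
- lever (a joint): sealing lever, a yoke of two flat steel arms (y -0.094 and 0.094) with a crossbar: angle in rad, 0 = up (arms lean 0.087 rad back from upright, toward +x), grows as the crossbar is pulled forward (-x) and down; 1.1 = on its lower stop, arms 32 degrees above level. A spring pushes it up: about 5 N at the crossbar when up, 12 N when down; it returns if let go
- lever_pivot (a point): middle of the lever's hinge axis, fixed at [0.020, 0, 0.100]; the axis runs along y
- sleeve: grip sleeve of the lever's crossbar: the bar lies along y, 196 mm long; its middle 150 mm a black rubber grip sleeve 22 mm in diameter, free all round, which turns easily on the bar. Origin: the bar's centre, 190 mm from the pivot: [0.037, 0, 0.289] with the lever up, [-0.141, 0, 0.201] with the lever on its lower stop
- spare_plates: two stacked white microplates, 86 x 128 x 29 mm, on the worktop at the front left; origin under the centre. Bystander
- bench_timer: small white bench timer with a display, 39 x 68 x 51 mm, front right; origin under the centre. Bystander
- pipette_bulb: red rubber pipette bulb lying on the worktop, 42 x 85 x 42 mm, right; origin under the centre. Bystander
- forceps: steel forceps lying on the worktop, 13 x 124 x 9 mm, right; origin under the centre. Bystander
- marker_black: marker pen with a white barrel, lying, 11 x 140 x 13 mm, front right; origin under the centre. Bystander
- tip_box: pipette tip box with its lid shut, 127 x 78 x 62 mm, right; origin under the centre. Bystander
- specimen_cup_1: specimen cup with a screw lid, 51 mm across, 64 mm high, right; origin under the centre. Bystander
- specimen_cup_2: specimen cup with a screw lid, 51 mm across, 64 mm high, far right; origin under the centre. Bystander

How it is judged:
On the way, in this order (a step that is already met when the one before it is completed fails the run):
1. the drawer is fully home, with the catch still on (value of joint drawer below 0.004 m and value of joint catch below 0.3 rad), for 0.2 s.
2. the safety catch is flipped outward, the drawer still home and the lever still up (value of joint drawer below 0.004 m and value of joint catch above 1.2 rad and value of joint lever below 0.3 rad), for 0.2 s.
3. the lever is held down on its stop by its rubber grip for the sealing time (value of joint drawer below 0.004 m and value of joint catch above 1.2 rad and value of joint lever above 1.03 rad and contact force between any of the fingers, the arm and sleeve above 1 N), for 2.5 s.
At the end, for the whole second after the job is handed in: drawer within 4 mm of home, catch flipped out past 1.2 rad, lever at least 1.03 rad down (its stop is at 1.1) and the robot in contact with the crossbar's sleeve; the lever has been held so for at least 2.5 s, and still is (all of step 3); the arm keeps its last pose, push and grip.
It fails at once if the other things on the bench are disturbed (moved more than 25 mm) (distance of any of spare_plates, bench_timer, pipette_bulb, forceps, marker_black, tip_box, specimen_cup_1, specimen_cup_2 from where it was at the start of the episode above 0.025 m).
It also fails if it takes over 58 s, if anything falls off the work surface, if the arm or the gripper's body presses on something with over 40 N, if the wrist force passes 120 N, or if a joint passes its speed limit or range.

ROBOT

A 7-joint arm with a two-finger parallel gripper is mounted at the origin on a cart in front of the work surface, level with it; the furniture and walls round the work are solid. World frame = base frame: x ahead of the robot, y to its left, z up, the work surface at z = 0. Lengths are in m, angles in rad, forces in N, time in s.
With the tool pointing down it reaches from about 0.425 to 0.875 m from the base axis. Payload 4.7 kg.
Tool frame: the origin (TCP) lies between the finger pads; the fingertips stand 14 mm ahead of it and the grasp point (between the pads) lies 5 mm behind it; z points along the fingers, y is the line along which they close (so a half turn about z gives the same grasp; the last joint's range is limited). The gripper opens to 87 mm and grips with 3 to 60 N. Pads are 19 mm wide; open, the fingers measure 117 mm over their backs; the gripper's body (75 mm by 190 mm) begins 51 mm behind the grasp point.
Start: joints at [-1.23, 0.321, -0.07, 1.45, 0.023, 1.371, -0.057], TCP at [0.209, 0.616, 0.237] pointing down, gripper open.
Joint ranges: [-2.86, 2.86], [-0.3, 2.09], [-1.38, 1.24], [0.06, 2.45], [-1.56, 4.7], [0.09, 2.05], [-2.69, 2.69]. Speed limits (rad/s): [2.57, 2.57, 3.14, 3.14, 3.14, 3.14, 3.14].

INTERFACE

Orientations are given as a rotation vector (axis times angle).
In Python, from bench import get_state, get_image, camera_params, close_job gives the robot as it stands. The module is installed in compiled form; this text tells all that it offers.
- The arm moves only by the tool arm_command, never from a script. Its argument "motion" is a list of rows, each a list of 5 numbers: the finger opening in mm, from 0 to 87, then the shift along the tool's x, y, z in mm, then the turn about the tool's z in degrees. In form: [[gripper, x, y, z, spin], ...]. A call has 1 to 5 rows; each row is the pose to reach, as a shift and turn from the pose commanded when the call began, along the tool's axes at that moment; what a row does not reach only later rows make up. A row lasts 1/12 s, in which the tool goes at most 41.7 mm and 7.16 degrees, less where a joint would pass 70% of its speed; a pose out of reach is approached as far as the arm can. A call with a gripper value outside its range is refused whole. The fingers move at their own pace and stop on an object; "newtons" is the grip in N (left out, the last holds). Time passes only in rows, so rows that repeat a pose let the fingers close. It gives the time, the measured TCP pose, the force, the opening and the grip force at its end, in the units of the state.
- get_state(): the state, without advancing time (a new reading comes with each control period).
- get_image(name): name is "scene" or "top" or "wrist"; returns (picture, depth): 480x640x3 uint8, red, green, blue; 480x640 float32, m along the optical axis (not along the pixel's ray), 0 where there is no reading.
- camera_params(name): a dict with "intrinsics" (3x3 intrinsics, pixels), "extrinsics" (4x4, takes a point from camera to world coordinates). Camera axes: x right, y down, z forward; pixel columns grow to the right and rows downward; lengths in m; the calibration is good to about 2 mm. A picture is of the moment at which its call begins: read the wrist's pose just before it. camera_params takes no time and is no camera call; for the wrist camera it gives the pose at the moment of the call.
- close_job(): hands the job in; it is judged then, once.
The state is a dict: "time": time; "joint_positions": joint angles; "qd": joint speeds; "joint_torque": joint torques, N m; "position": TCP position; "tool_rot": TCP orientation; "ft_force": force on the tool from outside, world axes, zero at the start; "torque": the same for the moment, N m; "grip_width": opening from 0.0 (shut) to 1.0 (fully open); "grip_force": force on a finger pad.
Only numpy, scipy, OpenCV 4.12 (cv2) and the standard library are available. Lean on these libraries where they do the work, as an engineer would, in place of code of your own. Each camera call takes 0.05 s, during which the arm holds its last target. There are 200 camera calls.

## Working session

There is one attempt and no reset: what is moved stays moved. The work goes in short steps, Python scripts to look and compute and a tool call to move; the robot and the scene stay as the last step left them, time stands still between calls to the robot, and variables do not carry over. Pictures are saved under pics/ and viewed, at most 10 in all, crops included, and the job is handed in when it is done.

Besides the shell and the picture viewer there is one more tool, called after "Emit:" by a JSON object that holds its "api" and its "payload", one argument or row to a line. arm_command: Moves the arm, as the interface text tells. Its arguments: {"type":"object","properties":{"motion":{"type":"array"},"newtons":{"type":"number"}},"required":["motion"]}

```bash
mkdir -p pics
python3 - <<'E'
from bench import *
import cv2,numpy as np
s=get_state();print({k:np.round(v,3) for k,v in s.items()})
for n in("scene","top"):
    im,d=get_image(n);cv2.imwrite(f"pics/{n}0.png",im[:,:,::-1]);np.save(f"{n}_d.npy",d);np.save(f"{n}.npy",im)
    p=camera_params(n);print(n,np.round(p["intrinsics"],1).tolist(),np.round(p["extrinsics"],3).tolist())
E
```

```text
{'time': np.float64(0.0), 'joint_positions': array([-1.23 ,  0.322, -0.07 ,  1.452,  0.023,  1.371, -0.057]), 'qd': array([ 0.   , -0.   ,  0.001, -0.001, -0.   , -0.001,  0.001]), 'joint_torque': array([-2.0000e-03, -4.9129e+01, -4.0500e-01, -3.1253e+01, -6.4000e-02,
        4.3000e-02,  0.0000e+00]), 'position': array([0.209, 0.615, 0.235]), 'tool_rot': array([-5.11e-01, -3.10e+00,  3.00e-03]), 'ft_force': array([-0.514, -0.206,  0.032]), 'torque': array([-0.001,  0.027,  0.016]), 'grip_force': np.float64(0.0), 'grip_width': np.float64(0.995)}
scene [[509.2, 0.0, 313.6], [0.0, 509.2, 238.0], [0.0, 0.0, 1.0]] [[0.669, -0.516, 0.535, -0.214], [-0.744, -0.467, 0.478, -0.754], [0.003, -0.717, -0.697, 1.142], [0.0, 0.0, 0.0, 1.0]]
top [[547.0, 0.0, 317.2], [0.0, 547.0, 239.6], [0.0, 0.0, 1.0]] [[-0.353, -0.836, 0.419, -0.275], [-0.936, 0.319, -0.152, 0.197], [-0.007, -0.446, -0.895, 1.85], [0.0, 0.0, 0.0, 1.0]]
```

View pics/scene0.png

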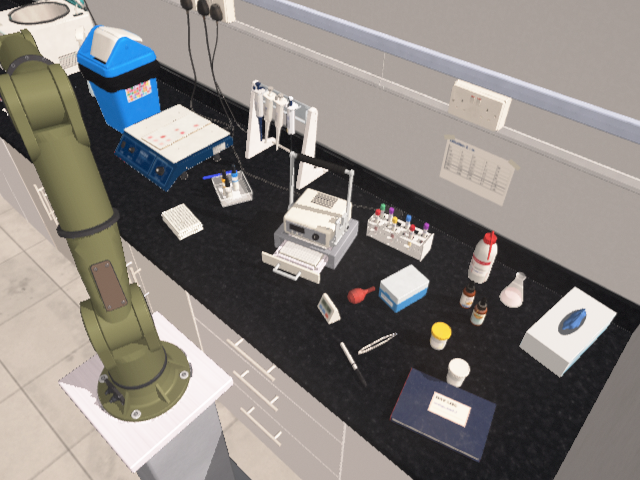

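View pics/top0.png

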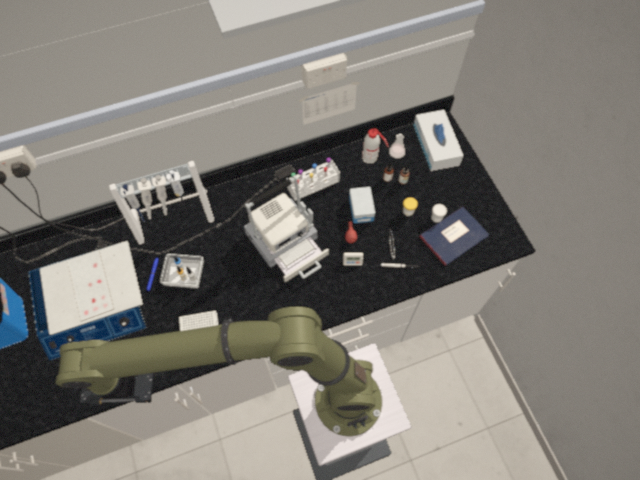

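Scene: the sealer is at about (315,225) px with its drawer open at (295,265) and lever up. Top: the sealer head is at (280,222) and the handle at (312,270). I'll measure it from depth next.

```bash
cat > h.py <<'E'
import numpy as np,cv2
from bench import *
def cloud(n,d,P=None):
    p=P or camera_params(n);K=p["intrinsics"];T=p["extrinsics"]
    v,u=np.mgrid[:480,:640];X=np.stack([(u-K[0,2])/K[0,0]*d,(v-K[1,2])/K[1,1]*d,d],-1)@T[:3,:3].T+T[:3,3]
    X[d==0]=np.nan;return X
def fit(X,m):
    q=X[m][:,:2];q=q[np.linalg.norm(q-np.median(q,0),axis=1)<.2];return cv2.minAreaRect((q*1000).astype(np.float32)),len(q),q.mean(0)
E
python3 - <<'E'
from h import *
for n,r in(("scene",(150,280,250,370)),("top",(180,290,235,340))):
    d=np.load(n+"_d.npy");X=cloud(n,d);R=np.zeros(d.shape,bool);R[r[0]:r[1],r[2]:r[3]]=1
    for nm,a,b in(("head",.128,.142),("base",.06,.07),("lever",.27,.31),("h",.04,.055)):
        m=R&(X[...,2]>a)&(X[...,2]<b)
        k,l,st,c=cv2.connectedComponentsWithStats(m.astype(np.uint8))
        m=l==1+st[1:,4].argmax();print(n,nm,fit(X,m))
    for zz in [("col",R)]: 
        h,e=np.histogram(X[...,2][R],bins=np.arange(-.02,.32,.01));print(h)
for n,r in(("scene",(140,290,250,370)),("top",(180,290,235,340))):
    im=np.load(n+".npy")[r[0]:r[1],r[2]:r[3]];cv2.imwrite(f"pics/{n}c.png",cv2.resize(im[:,:,::-1],None,fx=4,fy=4,interpolation=2))
a=cv2.imread("pics/scenec.png");b=cv2.imread("pics/topc.png");H=max(a.shape[0],b.shape[0])
o=np.zeros((H,a.shape[1]+b.shape[1],3),np.uint8);o[:a.shape[0],:a.shape[1]]=a;o[:b.shape[0],a.shape[1]:]=b
o=cv2.resize(o,(780,int(780*H/o.shape[1])));cv2.imwrite("pics/both.png",o)
E
```

```text
scene head (((658.9324340820312, 11.752471923828125), (165.16123962402344, 159.05526733398438), 14.71555233001709), 1736, array([0.65081268, 0.00876141]))
scene base (((675.559814453125, -77.02424621582031), (176.93145751953125, 41.669803619384766), 10.153416633605957), 248, array([ 0.66423801, -0.08337836]))
scene lever (((675.5977783203125, 15.266250610351562), (24.34148597717285, 196.71856689453125), 14.647077560424805), 520, array([0.67325076, 0.0122671 ]))
scene h (((548.9151611328125, -15.440216064453125), (69.31974792480469, 148.14781188964844), 15.233305931091309), 730, array([ 0.54978663, -0.01730264]))
[   0  600 6489  445  282  544 1047  571  818  436  244  393  273  268
  267 1548  427   54   57   35   46   25   17   23   20   24   21   26
   23   22   66  242  190]
top head (((656.3754272460938, 8.189048767089844), (163.47796630859375, 162.47052001953125), 15.6157865524292), 1464, array([0.6544056 , 0.00754351]))
top base (((578.9244384765625, -29.34295654296875), (27.642318725585938, 178.14895629882812), 17.108137130737305), 162, array([ 0.5801909 , -0.03141885]))
top lever (((675.6723022460938, 12.988204956054688), (32.28493881225586, 195.37107849121094), 15.685429573059082), 348, array([0.67047063, 0.01933676]))
top h (((543.19189453125, -21.820953369140625), (64.11463928222656, 148.07901000976562), 15.140466690063477), 450, array([ 0.54684248, -0.02090884]))
[ 104 2504 3518  380  216  425  557  356  544  148   52   68  114  131
  298 1231  322   27   30   27   21    8   10   12   10   13   10   11
    9   18   35  193  102]
```

View pics/both.png

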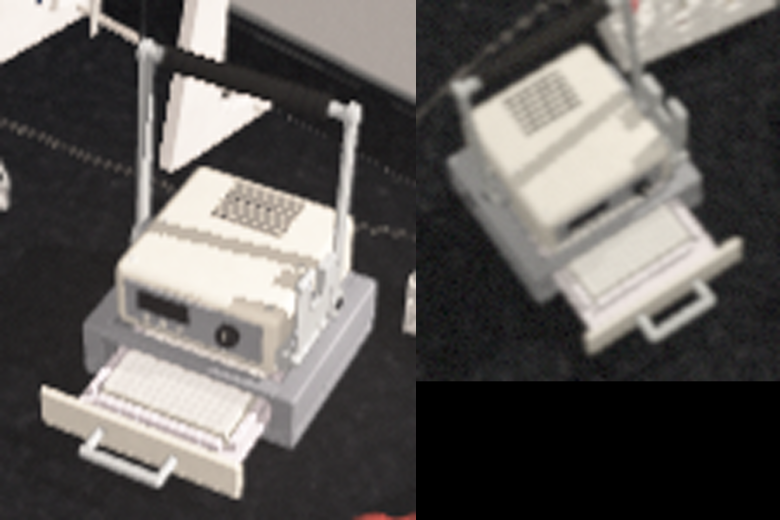

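Left crop: drawer handle at the front centre, catch flap upright beside the right arm. Yaw is about 15°, and the origin is about (0.639, 0.0045). Next I'll find the drawer opening and plan the moves.

```bash
cat >> h.py <<'E'
from scipy.spatial.transform import Rotation as Ro
O=np.array([.639,.0045]);A=.265;RA=np.array([[np.cos(A),-np.sin(A)],[np.sin(A),np.cos(A)]])
def S2W(p): return np.r_[RA@np.array(p[:2])+O,p[2]]
def W2S(X): return np.concatenate([(X[...,:2]-O)@RA,X[...,2:]],-1)
def where():
    s=get_state();R=Ro.from_rotvec(s["tool_rot"]).as_matrix()
    print("t",round(float(s["time"]),2),"sealer",np.round(W2S(s["position"])*1000,1),"world",np.round(s["position"],3),"ytool-sealer deg",round(float(np.degrees(np.arctan2(R[1,1],R[0,1])-A)),1),"tilt",np.round(R[:2,2],3),"F",np.round(s["ft_force"],1),"g",s["grip_width"],s["grip_force"],"j",np.round(s["joint_positions"],2));return s,R
def go(*pts):
    s,R=where()
    for p in pts: print(p,"-> shift mm",np.round(R.T@(S2W(p)-s["position"])*1000))
E
python3 - <<'E'
from h import *
for n in("scene","top"):
    X=W2S(cloud(n,np.load(n+"_d.npy")))
    m=(abs(X[...,1])<.035)&(X[...,2]>.038)&(X[...,2]<.055)&(X[...,0]<-.1)&(X[...,0]>-.23)
    print(n,np.percentile(X[m][:,0],[0,2,5,10]))
    m=(X[...,2]>.15)&(X[...,2]<.195)&(abs(X[...,0]+.046)<.02)&(X[...,1]<-.07)&(X[...,1]>-.13)
    print("tab",m.sum(),np.median(X[m],0) if m.any() else 0,X[m].max(0))
# things near the path: tall
X=cloud("top",np.load("top_d.npy"));im=np.load("top.npy")
go((-.22,0,.237))
print("wp",S2W((-.22,0,0)))
s,R=where();print(np.round(R.T@(np.array([.36,.35,.237])-s["position"])*1000))
E
```

```text
scene [-0.19068241 -0.18825662 -0.1873943  -0.18628789]
tab 55 [-0.04742313 -0.0935191   0.1727933 ] [-0.02936454 -0.08764286  0.18803856]
top [-0.1942619  -0.19163656 -0.19035206 -0.18873085]
tab 34 [-0.04768191 -0.09590307  0.17429632] [-0.03017615 -0.09055752  0.18658443]
t 0.1 sealer [-255.5  702.   235.6] world [0.209 0.615 0.236] ytool-sealer deg 56.1 tilt [-0.    -0.002] F [ 0.1  0.5 -0.1] g 0.9974605997749254 0.0 j [-1.23  0.32 -0.07  1.45  0.02  1.37 -0.06]
(-0.22, 0, 0.237) -> shift mm [-421. -563.   -0.]
wp [ 0.42667965 -0.05312004  0.        ]
t 0.1 sealer [-255.5  702.   235.6] world [0.209 0.615 0.236] ytool-sealer deg 56.1 tilt [-0.    -0.002] F [ 0.1  0.5 -0.1] g 0.9974605997749254 0.0 j [-1.23  0.32 -0.07  1.45  0.02  1.37 -0.06]
[-229. -202.   -1.]
```

Emit:
{"api": "arm_command", "payload": {
  "motion": [
    [0,-30,-27,0,-7],
    [0,-60,-54,0,-14],
    [0,-90,-81,0,-21],
    [0,-120,-107,0,-28],
    [0,-150,-134,0,-34]
  ]
}}

```text
time: 0.52
position: [0.3082, 0.4387, 0.2361]
tool_rot: [0.427, -3.112, 0.001]
ft_force: [0.6, 0.7, -0.1]
grip_width: 0.705
grip_force: 0.0
```

```bash
python3 -c "
from h import *
go((-.215,0,.237));s,R=where();print(np.round(R.T@(np.array([.39,.28,.237])-s['position'])*1000))"
```

```text
t 0.52 sealer [-205.5  505.7  236.1] world [0.308 0.439 0.236] ytool-sealer deg 90.5 tilt [-0. -0.] F [ 0.6  0.7 -0.1] g 0.7051813913061662 0.0 j [-0.98  0.08 -0.03  1.73  0.    1.33  0.83]
(-0.215, 0, 0.237) -> shift mm [  13. -506.   -1.]
t 0.52 sealer [-205.5  505.7  236.1] world [0.308 0.439 0.236] ytool-sealer deg 90.5 tilt [-0. -0.] F [ 0.6  0.7 -0.1] g 0.7051813913061662 0.0 j [-0.98  0.08 -0.03  1.73  0.    1.33  0.83]
[ -36. -175.   -1.]
```

Emit:
{"api": "arm_command", "payload": {
  "motion": [
    [0,-10,-40,0,0],
    [0,-20,-80,0,0],
    [0,-25,-120,0,0],
    [0,-30,-160,0,0],
    [0,-35,-200,0,0]
  ]
}}

```text
time: 0.93
position: [0.3944, 0.2547, 0.2363]
tool_rot: [0.417, -3.113, -0.0]
ft_force: [0.4, 0.5, 0.6]
grip_width: 0.321
grip_force: 0.0
```

Emit:
{"api": "arm_command", "payload": {
  "motion": [
    [0,0,-40,0,0],
    [0,0,-80,0,0],
    [0,0,-120,0,0],
    [0,0,-160,0,0],
    [0,5,-200,0,0]
  ]
}}

```text
time: 1.35
position: [0.4424, 0.0606, 0.2364]
tool_rot: [-0.418, 3.113, 0.0]
ft_force: [1.4, 0.5, 0.4]
grip_width: 0.019
grip_force: 0.0
```

Emit:
{"api": "arm_command", "payload": {
  "motion": [
    [0,10,-35,0,0],
    [0,25,-70,0,0],
    [0,45,-106,0,0],
    [0,45,-106,0,0]
  ]
}}

```text
time: 1.68
position: [0.4247, -0.0598, 0.2365]
tool_rot: [0.4, -3.115, 0.002]
ft_force: [-0.2, -0.1, -0.3]
grip_width: 0.008
grip_force: 0.0
```

```bash
python3 -c "
from h import *
go((-.215,0,.237),(-.215,0,.05))"
```

```text
t 1.68 sealer [-223.6   -5.9  236.5] world [ 0.425 -0.06   0.237] ytool-sealer deg 89.4 tilt [-0.001 -0.002] F [-0.2 -0.1 -0.3] g 0.0075677671117141115 0.0 j [-0.5  -0.2   0.51  1.98  0.1   1.34  1.8 ]
(-0.215, 0, 0.237) -> shift mm [-9.  6. -0.]
(-0.215, 0, 0.05) -> shift mm [ -9.   6. 187.]
```

Emit:
{"api": "arm_command", "payload": {
  "motion": [
    [0,-6,6,35,0],
    [0,-6,6,75,0],
    [0,-6,6,115,0],
    [0,-6,6,155,0],
    [0,-6,6,190,0]
  ]
}}

```text
time: 2.1
position: [0.4297, -0.044, 0.0444]
tool_rot: [0.417, -3.113, -0.001]
ft_force: [1.0, -0.1, -0.2]
grip_width: 0.003
grip_force: 0.0
```

Emit:
{"api": "arm_command", "payload": {
  "motion": [
    [0,0,0,0,0]
  ]
}}

```text
time: 2.18
position: [0.4247, -0.0442, 0.0406]
tool_rot: [0.416, -3.101, 0.001]
ft_force: [-2.3, 0.5, 0.1]
grip_width: 0.004
grip_force: 0.0
```

```bash
python3 -c "
from h import *
go((-.1275,0,.046))
for n in ('scene',):
    im,d=get_image(n);cv2.imwrite('pics/s1.png',cv2.resize(im[140:300,220:420,::-1],None,fx=3,fy=3))
    X=W2S(cloud(n,d));m=(abs(X[...,1]+.05)<.02)&(X[...,2]>.04)&(X[...,2]<.075)&(X[...,0]<-.085)&(X[...,0]>-.23);print(np.percentile(X[m][:,0],[1,5,50]))"
```

```text
t 2.18 sealer [-219.5    9.1   40.6] world [ 0.425 -0.044  0.041] ytool-sealer deg 90.1 tilt [-0.013 -0.002] F [-2.3  0.5  0.1] g 0.004426448573657851 0.0 j [-0.5   0.06  0.56  2.2  -0.04  0.91  1.91]
(-0.1275, 0, 0.046) -> shift mm [-92.  -9.  -7.]
[-0.15950247 -0.15781678 -0.10635341]
```

View pics/s1.png

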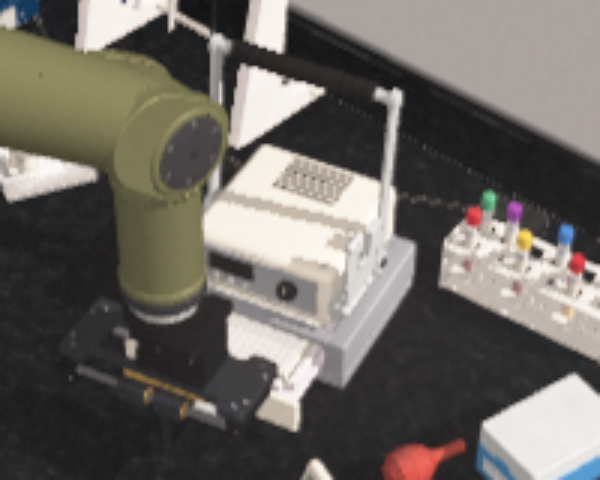

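The gripper is closed at the handle, in front of the drawer at about (180,390) px in the crop. Now I'll push.

Emit:
{"api": "arm_command", "payload": {
  "motion": [
    [0,-10,-4,0,0],
    [0,-25,-9,0,0],
    [0,-40,-9,0,0],
    [0,-55,-9,0,0],
    [0,-68,-9,0,0]
  ]
}}

```text
time: 2.65
position: [0.4993, -0.0352, 0.0485]
tool_rot: [0.417, -3.113, 0.0]
ft_force: [-3.3, -3.2, -1.1]
grip_width: 0.008
grip_force: 1.8
```

Emit:
{"api": "arm_command", "payload": {
  "motion": [
    [0,-8,0,0,0],
    [0,-14,0,0,0],
    [0,-14,0,0,0]
  ]
}}

```text
time: 2.9
position: [0.5145, -0.0306, 0.0483]
tool_rot: [-0.418, 3.11, 0.0]
ft_force: [0.6, -0.0, 0.6]
grip_width: 0.003
grip_force: 0.0
```

```bash
python3 -c "
from h import *
go((-.1275,0,.046))"
```

```text
t 2.9 sealer [-129.3   -1.3   48.3] world [ 0.515 -0.031  0.048] ytool-sealer deg 90.1 tilt [0.004 0.001] F [ 0.6 -0.   0.6] g 0.0033152063406741545 0.0 j [-0.48  0.23  0.55  2.01 -0.15  0.94  1.98]
(-0.1275, 0, 0.046) -> shift mm [-2.  1.  2.]
```

Emit:
{"api": "arm_command", "payload": {
  "motion": [
    [0,-2,0,0,0],
    [0,-4,0,0,0],
    [0,-5,0,0,0]
  ]
}}

```text
time: 3.15
position: [0.5163, -0.03, 0.0469]
tool_rot: [0.417, -3.112, -0.001]
ft_force: [-4.8, -0.3, 2.9]
grip_width: 0.002
grip_force: 2.4
```

Emit:
{"api": "arm_command", "payload": {
  "motion": [
    [0,-2,0,0,0],
    [0,-4,0,0,0],
    [0,-4,0,0,0]
  ]
}}

```text
time: 3.4
position: [0.5164, -0.03, 0.0458]
tool_rot: [0.415, -3.104, -0.002]
ft_force: [-12.1, -3.0, 8.8]
grip_width: 0.011
grip_force: 6.0
```

```bash
python3 -c "
from h import *
go((-.1275,0,.046))"
```

```text
t 3.4 sealer [-127.3   -1.2   45.8] world [ 0.516 -0.03   0.046] ytool-sealer deg 90.0 tilt [-0.01 -0.  ] F [-12.1  -3.    8.8] g 0.011459245689653123 6.026307865977287 j [-0.48  0.25  0.54  1.99 -0.16  0.95  1.98]
(-0.1275, 0, 0.046) -> shift mm [ 0.  1. -0.]
```

Emit:
{"api": "arm_command", "payload": {
  "motion": [
    [0,12,0,0,0],
    [0,40,0,0,0],
    [0,40,0,-40,0],
    [0,40,0,-80,0],
    [0,40,0,-120,0]
  ]
}}

```text
time: 3.82
position: [0.4812, -0.0394, 0.1674]
tool_rot: [0.416, -3.113, -0.001]
ft_force: [0.7, 0.5, -0.9]
grip_width: 0.008
grip_force: 0.0
```

Emit:
{"api": "arm_command", "payload": {
  "motion": [
    [0,0,-20,-40,0],
    [0,0,-55,-80,0],
    [0,0,-90,-80,0],
    [0,0,-90,-80,0]
  ]
}}

```text
time: 4.15
position: [0.5087, -0.1338, 0.251]
tool_rot: [-0.405, 3.106, -0.008]
ft_force: [-0.3, -0.4, -0.5]
grip_width: 0.007
grip_force: 0.0
```

```bash
python3 -c "
from h import *
go((-.05,-.055,.24),(-.05,-.055,.172),(-.05,-.15,.172))
im,d=get_image('scene');cv2.imwrite('pics/s2.png',cv2.resize(im[140:300,220:420,::-1],None,fx=3,fy=3))
"
```

```text
t 4.15 sealer [-162.   -99.4  251. ] world [ 0.509 -0.134  0.251] ytool-sealer deg 89.7 tilt [ 0.01  -0.004] F [-0.3 -0.4 -0.5] g 0.006655280221131287 0.0 j [-0.44  0.03  0.67  1.77 -0.02  1.34  2.06]
(-0.05, -0.055, 0.24) -> shift mm [-112.   45.   12.]
(-0.05, -0.055, 0.172) -> shift mm [-111.   46.   80.]
(-0.05, -0.15, 0.172) -> shift mm [-112.  -49.   80.]
```

View pics/s2.png

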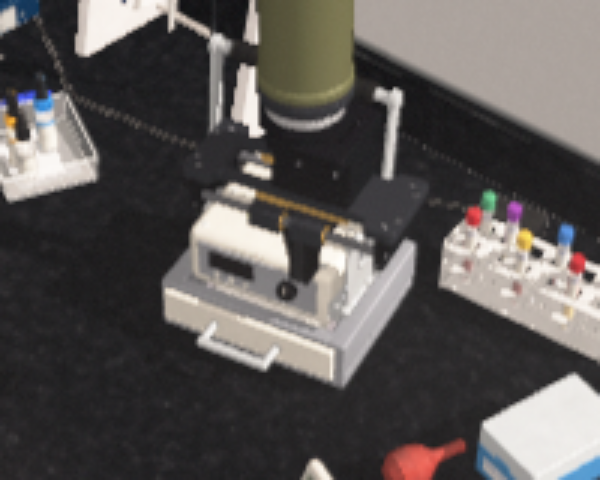

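Drawer front is flush (handle at (240,350) px), so it is home and the catch still stands. Next, the catch.

Emit:
{"api": "arm_command", "payload": {
  "motion": [
    [0,-20,15,0,0],
    [0,-45,30,0,0],
    [0,-75,46,0,0],
    [0,-105,46,5,0],
    [0,-105,46,5,0]
  ]
}}

```text
time: 4.62
position: [0.5985, -0.0478, 0.2381]
tool_rot: [0.43, -3.111, -0.001]
ft_force: [-0.4, 1.0, -1.2]
grip_width: 0.008
grip_force: 0.0
```

```bash
python3 -c "
from h import *
go((-.055,-.055,.175),(-.055,-.15,.175))
"
```

```text
t 4.62 sealer [-52.8 -39.9 238.1] world [ 0.599 -0.048  0.238] ytool-sealer deg 90.5 tilt [-0.002  0.   ] F [-0.4  1.  -1.2] g 0.007754093974080703 0.0 j [-0.48  0.24  0.61  1.6  -0.14  1.35  1.99]
(-0.055, -0.055, 0.175) -> shift mm [  2. -15.  63.]
(-0.055, -0.15, 0.175) -> shift mm [   3. -110.   63.]
```

Emit:
{"api": "arm_command", "payload": {
  "motion": [
    [0,2,-4,30,0],
    [0,2,-8,62,0],
    [0,2,-15,62,0],
    [0,2,-15,62,0]
  ]
}}

```text
time: 4.95
position: [0.5957, -0.0702, 0.178]
tool_rot: [0.415, -3.11, 0.0]
ft_force: [0.4, -0.1, 0.7]
grip_width: 0.004
grip_force: 0.0
```

Emit:
{"api": "arm_command", "payload": {
  "motion": [
    [0,0,-15,0,0],
    [0,0,-30,0,0],
    [0,0,-45,0,0],
    [0,0,-60,0,0],
    [0,0,-75,0,0]
  ]
}}

```text
time: 5.37
position: [0.6183, -0.1421, 0.1824]
tool_rot: [-0.417, 3.11, -0.0]
ft_force: [0.5, 0.2, 0.2]
grip_width: 0.004
grip_force: 0.0
```

Emit:
{"api": "arm_command", "payload": {
  "motion": [
    [0,0,-15,0,0],
    [0,0,-30,0,0],
    [0,0,-40,0,0],
    [0,0,-40,0,0]
  ]
}}

```text
time: 5.7
position: [0.6281, -0.1832, 0.1816]
tool_rot: [-0.412, 3.112, -0.004]
ft_force: [0.3, -0.1, 0.2]
grip_width: 0.007
grip_force: 0.0
```

```bash
python3 -c "
from h import *
where()
im,d=get_image('scene');cv2.imwrite('pics/s3.png',cv2.resize(im[140:300,220:420,::-1],None,fx=3,fy=3))
"
```

```text
t 5.7 sealer [ -59.7 -178.3  181.6] world [ 0.628 -0.183  0.182] ytool-sealer deg 89.9 tilt [ 0.003 -0.002] F [ 0.3 -0.1  0.2] g 0.0065704758476608175 0.0 j [-0.25  0.41  0.65  1.54 -0.25  1.28  2.26]
```

View pics/s3.png

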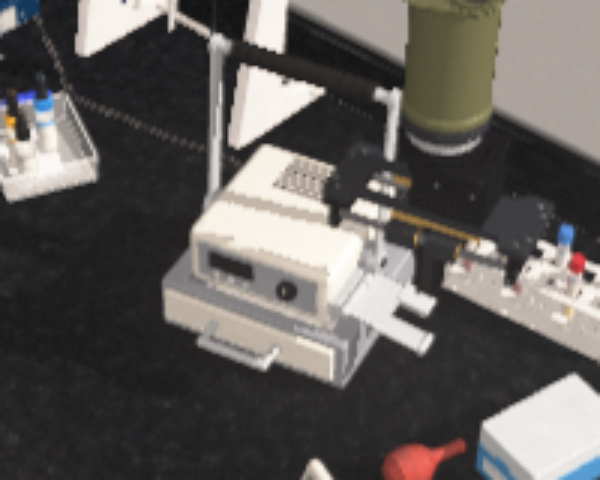

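The catch hangs out at (400,310) px; the lever is still up. Now up, turn, and over the crossbar.

Emit:
{"api": "arm_command", "payload": {
  "motion": [
    [60,5,0,-40,0],
    [60,5,0,-80,0],
    [60,5,0,-120,0],
    [60,5,0,-160,0],
    [60,5,0,-190,0]
  ]
}}

```text
time: 6.17
position: [0.623, -0.1801, 0.3743]
tool_rot: [-0.42, 3.109, -0.0]
ft_force: [1.1, 0.1, 0.2]
grip_width: 0.3
grip_force: 0.0
```

Emit:
{"api": "arm_command", "payload": {
  "motion": [
    [60,-10,30,0,7],
    [60,-20,60,0,14],
    [60,-30,90,0,21],
    [60,-45,120,0,28],
    [60,-60,150,0,35]
  ]
}}

```text
time: 6.58
position: [0.6406, -0.018, 0.3707]
tool_rot: [0.545, 3.093, 0.003]
ft_force: [0.6, -0.8, 0.6]
grip_width: 0.652
grip_force: 0.0
```

Emit:
{"api": "arm_command", "payload": {
  "motion": [
    [60,0,0,0,7],
    [60,0,0,0,14],
    [60,0,0,0,21],
    [60,0,0,0,28],
    [60,0,0,0,35]
  ]
}}

```text
time: 7.0
position: [0.6407, -0.0191, 0.3703]
tool_rot: [-1.449, -2.787, -0.002]
ft_force: [0.2, -0.4, -0.4]
grip_width: 0.688
grip_force: 0.0
```

Emit:
{"api": "arm_command", "payload": {
  "motion": [
    [60,0,0,0,7],
    [60,0,0,0,14],
    [60,0,0,0,20],
    [60,0,0,0,20]
  ]
}}

```text
time: 7.33
position: [0.6408, -0.0193, 0.3701]
tool_rot: [-1.907, -2.496, -0.002]
ft_force: [-0.0, -0.0, 0.5]
grip_width: 0.69
grip_force: 0.0
```

```bash
python3 -c "
from h import *
go((.037,0,.345),(.037,0,.284))
P=camera_params('wrist');im,d=get_image('wrist');cv2.imwrite('pics/w4.png',im[:,:,::-1])
X=W2S(cloud('wrist',d,P));m=(X[...,2]>.27)&(X[...,2]<.32)&(abs(X[...,1])<.07)&(im.max(2)<70)&(abs(X[...,0]-.037)<.06);print(m.sum(),np.median(X[m],0),np.percentile(X[m],[5,95],axis=0))
"
```

```text
t 7.33 sealer [ -4.5 -23.5 370.1] world [ 0.641 -0.019  0.37 ] ytool-sealer deg 0.0 tilt [0.    0.001] F [-0.  -0.   0.5] g 0.6897544179791453 0.0 j [-0.63  0.35  0.86  1.27 -0.27  1.64  0.45]
(0.037, 0, 0.345) -> shift mm [23. 41. 25.]
(0.037, 0, 0.284) -> shift mm [23. 41. 86.]
644 [ 0.03167807 -0.05303006  0.29806776] [[ 0.02664015 -0.06821045  0.29202524]
 [ 0.04698864  0.06904298  0.3010108 ]]
```

View pics/w4.png

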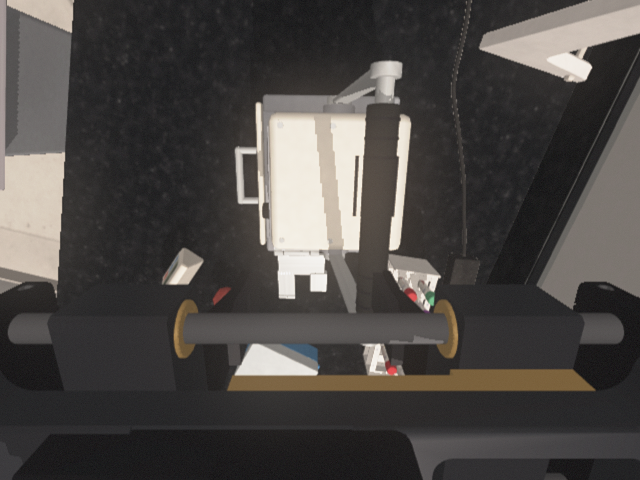

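The wrist view shows the black sleeve at column ≈380 px; its centre is at x≈0.037, as expected. I'll descend and grip.

Emit:
{"api": "arm_command", "payload": {
  "motion": [
    [60,12,20,0,0],
    [60,23,41,0,0],
    [60,23,41,25,0],
    [60,23,41,60,0],
    [60,23,41,86,0]
  ]
}}

```text
time: 7.8
position: [0.6744, 0.0133, 0.2818]
tool_rot: [-1.9, -2.501, 0.0]
ft_force: [-0.1, -1.1, -1.3]
grip_width: 0.691
grip_force: 0.0
```

Emit:
{"api": "arm_command", "payload": {
  "motion": [
    [60,0,0,0,0],
    [10,0,0,0,0],
    [10,0,0,0,0],
    [10,0,0,0,0],
    [10,0,0,0,0]
  ],
  "newtons": 30
}}

```text
time: 8.22
position: [0.6755, 0.0118, 0.286]
tool_rot: [1.904, 2.495, 0.004]
ft_force: [1.5, 0.1, 0.7]
grip_width: 0.471
grip_force: 0.0
```

Emit:
{"api": "arm_command", "payload": {
  "motion": [
    [10,0,0,0,0],
    [10,0,0,0,0],
    [10,0,0,0,0]
  ]
}}

```text
time: 8.47
position: [0.6757, 0.0122, 0.2844]
tool_rot: [1.905, 2.495, 0.004]
ft_force: [2.8, 0.0, -0.6]
grip_width: 0.247
grip_force: 25.1
```

```bash
python3 -c "
from h import *
s,R=where()
p0=np.array([.020+.19*np.sin(.087),.1+.19*np.cos(.087)])
for a in np.r_[0:1.11:.1,1.15]:
    t=.087-a;p=np.array([.02+.19*np.sin(t),.1+.19*np.cos(t)])-p0;print(round(a,2),'ytool',round(p[0]*1000),'ztool',round(-p[1]*1000))
"
```

```text
t 8.47 sealer [ 37.5  -2.1 284.4] world [0.676 0.012 0.284] ytool-sealer deg 0.1 tilt [0.003 0.   ] F [ 2.8  0.  -0.6] g 0.2474223147650807 25.094661635812372 j [-0.64  0.45  0.83  1.33 -0.33  1.5   0.43]
0.0 ytool 0 ztool 0
0.1 ytool -19 ztool -1
0.2 ytool -38 ztool 0
0.3 ytool -57 ztool 4
0.4 ytool -75 ztool 9
0.5 ytool -93 ztool 15
0.6 ytool -110 ztool 24
0.7 ytool -126 ztool 34
0.8 ytool -141 ztool 46
0.9 ytool -155 ztool 59
1.0 ytool -167 ztool 73
1.1 ytool -178 ztool 89
1.15 ytool -183 ztool 97
```

Gripped (0.247×87 ≈ 21.5 mm). Pull along the arc.

Emit:
{"api": "arm_command", "payload": {
  "motion": [
    [10,0,-10,0,0],
    [10,0,-24,-1,0],
    [10,0,-38,0,0],
    [10,0,-52,3,0],
    [10,0,-66,6,0]
  ],
  "newtons": 45
}}

```text
time: 8.88
position: [0.6134, -0.0038, 0.2788]
tool_rot: [1.902, 2.494, 0.01]
ft_force: [7.4, 2.7, -0.7]
grip_width: 0.239
grip_force: 44.9
```

Emit:
{"api": "arm_command", "payload": {
  "motion": [
    [10,0,-14,4,0],
    [10,0,-27,9,0],
    [10,0,-40,16,0],
    [10,0,-51,22,0],
    [10,0,-60,28,0]
  ]
}}

```text
time: 9.3
position: [0.5563, -0.0185, 0.2517]
tool_rot: [1.901, 2.495, 0.015]
ft_force: [7.4, 5.2, 4.7]
grip_width: 0.241
grip_force: 45.0
```

```bash
python3 -c "
from h import *
s,R=where();x=W2S(s['position']);print('lever',.087+np.arctan2(.02-x[0],x[2]+.005-.1))
go((-.141,-.002,.196),(-.143,-.002,.188))
"
```

```text
t 9.3 sealer [-85.8  -0.5 251.7] world [ 0.556 -0.018  0.252] ytool-sealer deg 0.2 tilt [0.01  0.004] F [7.4 5.2 4.7] g 0.2408010076014432 44.986230097711086 j [-0.81  0.13  0.88  1.7  -0.11  1.35  0.36]
lever 0.6809304942481019
t 9.3 sealer [-85.8  -0.5 251.7] world [ 0.556 -0.018  0.252] ytool-sealer deg 0.2 tilt [0.01  0.004] F [7.4 5.2 4.7] g 0.2408010076014432 44.986230097711086 j [-0.81  0.13  0.88  1.7  -0.11  1.35  0.36]
(-0.141, -0.002, 0.196) -> shift mm [ -1. -56.  55.]
(-0.143, -0.002, 0.188) -> shift mm [ -1. -58.  63.]
```

Emit:
{"api": "arm_command", "payload": {
  "motion": [
    [10,0,-15,12,0],
    [10,0,-29,25,0],
    [10,0,-41,39,0],
    [10,0,-52,55,0],
    [10,0,-54,60,0]
  ]
}}

```text
time: 9.72
position: [0.5044, -0.0321, 0.194]
tool_rot: [1.902, 2.496, 0.02]
ft_force: [-6.2, 7.8, 46.8]
grip_width: 0.243
grip_force: 45.1
```

Emit:
{"api": "arm_command", "payload": {
  "motion": [
    [10,0,0,3,0],
    [10,0,0,3,0],
    [10,0,0,3,0]
  ]
}}

```text
time: 9.97
position: [0.5045, -0.0323, 0.1936]
tool_rot: [1.904, 2.498, 0.017]
ft_force: [-10.6, 5.2, 38.1]
grip_width: 0.236
grip_force: 45.2
```

```bash
python3 -c "
from h import *
s,R=where();x=W2S(s['position']);print('lever',.087+np.arctan2(.02-x[0],x[2]+.005-.1))
im,d=get_image('scene');cv2.imwrite('pics/s5.png',cv2.resize(im[140:300,220:420,::-1],None,fx=3,fy=3))
"
```

```text
t 9.97 sealer [-139.4   -0.2  193.6] world [ 0.505 -0.032  0.194] ytool-sealer deg 0.2 tilt [0.007 0.008] F [-10.6   5.2  38.1] g 0.23634294710396256 45.183697789907455 j [-0.84  0.02  0.88  1.89 -0.03  1.23  0.31]
lever 1.103989407533468
```

View pics/s5.png

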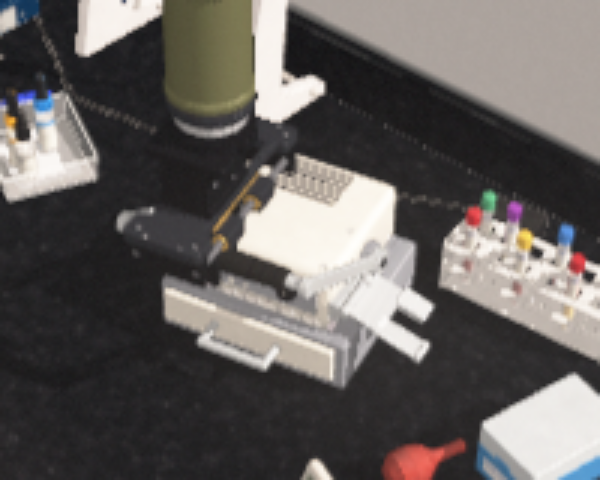

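The lever is down at about 1.10 rad, with the drawer home and the catch out. I'll ease the push a little and hold.

Emit:
{"api": "arm_command", "payload": {
  "motion": [
    [10,0,0,-3,0],
    [10,0,0,-3,0],
    [10,0,0,-3,0],
    [10,0,0,-3,0],
    [10,0,0,-3,0]
  ]
}}

```text
time: 10.43
position: [0.5044, -0.0323, 0.1939]
tool_rot: [1.903, 2.497, 0.015]
ft_force: [-1.8, 7.5, 18.9]
grip_width: 0.237
grip_force: 45.2
```

Emit:
{"api": "arm_command", "payload": {
  "motion": [
    [10,0,0,0,0],
    [10,0,0,0,0],
    [10,0,0,0,0],
    [10,0,0,0,0],
    [10,0,0,0,0]
  ]
}}

```text
time: 10.85
position: [0.5044, -0.0323, 0.1939]
tool_rot: [1.903, 2.497, 0.015]
ft_force: [-1.7, 5.9, 20.0]
grip_width: 0.237
grip_force: 45.2
```

Emit:
{"api": "arm_command", "payload": {
  "motion": [
    [10,0,0,0,0],
    [10,0,0,0,0],
    [10,0,0,0,0],
    [10,0,0,0,0],
    [10,0,0,0,0]
  ]
}}

```text
time: 11.27
position: [0.5044, -0.0323, 0.1939]
tool_rot: [1.903, 2.497, 0.015]
ft_force: [-2.1, 7.3, 19.0]
grip_width: 0.235
grip_force: 45.2
```

Emit:
{"api": "arm_command", "payload": {
  "motion": [
    [10,0,0,0,0],
    [10,0,0,0,0],
    [10,0,0,0,0],
    [10,0,0,0,0],
    [10,0,0,0,0]
  ]
}}

```text
time: 11.68
position: [0.5044, -0.0323, 0.1939]
tool_rot: [1.903, 2.497, 0.015]
ft_force: [-2.2, 6.0, 19.3]
grip_width: 0.238
grip_force: 45.2
```

Emit:
{"api": "arm_command", "payload": {
  "motion": [
    [10,0,0,0,0],
    [10,0,0,0,0],
    [10,0,0,0,0],
    [10,0,0,0,0],
    [10,0,0,0,0]
  ]
}}

```text
time: 12.1
position: [0.5044, -0.0323, 0.1939]
tool_rot: [1.903, 2.497, 0.015]
ft_force: [-1.5, 6.1, 19.9]
grip_width: 0.238
grip_force: 45.2
```

Emit:
{"api": "arm_command", "payload": {
  "motion": [
    [10,0,0,0,0],
    [10,0,0,0,0],
    [10,0,0,0,0],
    [10,0,0,0,0],
    [10,0,0,0,0]
  ]
}}

```text
time: 12.52
position: [0.5044, -0.0323, 0.1939]
tool_rot: [1.903, 2.497, 0.015]
ft_force: [-1.2, 6.5, 20.1]
grip_width: 0.233
grip_force: 45.2
```

Emit:
{"api": "arm_command", "payload": {
  "motion": [
    [10,0,0,0,0],
    [10,0,0,0,0],
    [10,0,0,0,0],
    [10,0,0,0,0],
    [10,0,0,0,0]
  ]
}}

```text
time: 12.93
position: [0.5044, -0.0323, 0.1939]
tool_rot: [1.903, 2.497, 0.015]
ft_force: [-2.2, 7.0, 20.5]
grip_width: 0.241
grip_force: 45.2
```

Emit:
{"api": "arm_command", "payload": {
  "motion": [
    [10,0,0,0,0],
    [10,0,0,0,0],
    [10,0,0,0,0],
    [10,0,0,0,0],
    [10,0,0,0,0]
  ]
}}

```text
time: 13.35
position: [0.5044, -0.0323, 0.1939]
tool_rot: [1.903, 2.497, 0.015]
ft_force: [-1.4, 5.9, 19.8]
grip_width: 0.243
grip_force: 45.2
```

Emit:
{"api": "arm_command", "payload": {
  "motion": [
    [10,0,0,0,0],
    [10,0,0,0,0],
    [10,0,0,0,0],
    [10,0,0,0,0],
    [10,0,0,0,0]
  ]
}}

```text
time: 13.77
position: [0.5044, -0.0322, 0.1939]
tool_rot: [1.903, 2.497, 0.015]
ft_force: [-2.2, 6.6, 19.6]
grip_width: 0.238
grip_force: 45.2
```

```bash
python3 -c "
from h import *
s,R=where();x=W2S(s['position']);l=.087+np.arctan2(.02-x[0],x[2]+.005-.1);print('lever',l)
if l>1.06 and s['ft_force'][2]>8 and s['time']>13.2: print(close_job())
"
```

```text
t 13.77 sealer [-139.5   -0.2  193.9] world [ 0.504 -0.032  0.194] ytool-sealer deg 0.2 tilt [0.008 0.006] F [-2.2  6.6 19.6] g 0.23829311536653625 45.16408413648605 j [-0.84  0.02  0.88  1.89 -0.02  1.23  0.31]
lever 1.1026498487400866
the job is handed in; nothing more can be done
None
```

I pushed the drawer home, flipped the catch out, then pulled the lever to its stop (about 1.10 rad) and held it there by its grip for nearly 4 s. The job was handed in at 13.8 s with the gripper still holding; no verdict came back.

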